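# Set the drag of a fly reel by counting clicks

### The job

Set the drag of the fly reel in the spooling stand: swing the magnifier well out of the way (the tying vise blocks one side), turn the drag knob all the way back (anticlockwise) to its free stop, then tighten it clockwise by exactly four clicks. When it is set, swing the magnifier back so that its lens is centred over the drag knob, and let go; do not push about or tip the vise, the glass or anything else that stands on the table.

Things in the scene. Friction and masses are not known exactly. Their poses are not given: they have to be found in the camera images.
- reel_stand: fixed wooden spooling stand, base 170 x 200 x 18 mm, holding a teal fly reel, 108 mm across, level, drag knob on top. Origin: on the table under the knob's axis; x points to the reel seat bar (80 mm off, posts at y = +-86 mm, 108 mm high, all lower than the knob), z up. The reel's flat top is 106 mm above the table; a red dot on it, 41 mm towards -x, marks the free stop
- knob_grip (a point): point on the drag knob's axis, 133 mm above the table: TCP height to grip. The knob is round and upright, ribbed aluminium with a black top, 44 mm across, from the reel's top (106 mm above the table) up to 140 mm; it can be gripped across at any yaw. The point turns with it: the orange stripe on its top and side is at the point's -x. Orange stripe at the red dot (stand's -x): free stop
- drag_knob (a joint): drag knob's angle, rad: 0 at the free stop (hard stop just behind), growing as it is tightened clockwise from above; the point's yaw = stand's yaw minus this. A click every 30 degrees (0.5236 rad), resting places 0 to 4.712; four clicks = 2.094. A spring ball (up to 0.15 N m) pulls it into the nearest click when let go. Starts three to six clicks from the stop
- magnifier_hinge (a point): point on the vertical hinge of the bench magnifier, 200 mm above the table and 200 mm beyond the drag knob: the axis of its fixed 20 mm thick post, on a white round foot, 130 mm across and 20 mm high; the arm's hub on top of the post ends 228 mm above the table
- magnifier_arm (a joint): swing of the magnifier arm, rad, growing anticlockwise seen from above (the lens then moves to the robot's right); 0 is within about 0.15 rad of the lens being over the knob. It swings from -1.2 to 1.2, stays where it is left, and needs about 1 N at the peg
- lens (a point): centre of the magnifier's round lens, 200 mm from the hinge axis, 202 mm above the table; the white lens rim is 112 mm across and 12 mm thick, the arm 18 mm wide
- lens_peg (a point): the blue upright peg to move the magnifier by, on the lens rim's outer side, on the arm's line 280 mm from the hinge axis (80 mm beyond the lens centre). 16 mm thick, its top 249 mm above the table, the tab that carries it 206 mm. The point lies in the peg's axis 235 mm above the table, a height for the TCP to grip it
- vise: loose fly-tying vise, 1.8 kg, left or right of the reel, some 200 mm away, in the way of the magnifier's swing: dark base 150 x 110 x 16 mm (x from -100 to +50 mm), thin steel stem, steel head about 130 mm long along its x axis, 28 mm thick, top 245 mm above the table. Origin: on the table under the stem
- beer_glass: loose empty stemmed glass, 82 mm across, 160 mm high, on the other side of the reel; the magnifier passes above it. Origin: centre of its foot
- cement_bottle: loose amber bottle, 38 mm across, 72 mm high. Origin: centre of its underside
- orange_spool: loose standing spool of orange thread, 52 mm across, 62 mm high. Origin: centre of its underside
- line_spool: loose flat light grey spool with yellow line, 96 mm across, 32 mm high. Origin: centre of its underside
- forceps: loose steel forceps, 150 mm long along its y axis, 8 mm high. Origin: middle, on the table
There are look-alikes about, which are no part of the job. Leave any green or pink look-alike of the vise alone.

How it is judged:
By the outcome, as a careful person would: the job done as asked, in the order asked, and still so for the second after the job is handed in, with the robot touching nothing.
It also fails if it takes over 72 s, if anything falls off the work surface, if the arm or the gripper's body presses on something with over 40 N, if the wrist force passes 120 N, or if a joint passes its speed limit or range.

### The arm

A 7-joint arm with a two-finger parallel gripper is mounted at the origin on the work surface. World frame = base frame: x ahead of the robot, y to its left, z up, the work surface at z = 0. Lengths are in m, angles in rad, forces in N, time in s.
With the tool pointing down it reaches from about 0.4 to 0.875 m from the base axis. Payload 6.5 kg.
Tool frame: the origin (TCP) lies between the finger pads, 19 mm behind the fingertips; this is the grasp point; z points along the fingers, y is the line along which they close (so a half turn about z gives the same grasp; the last joint's range is limited). The gripper opens to 85 mm and grips with 20 to 120 N. Pads are 22 mm wide; open, the fingers measure 114 mm over their backs; the gripper's body (76 mm by 85 mm) begins 54 mm behind the grasp point. The pads swing forward as they close: fully open they stand 13 mm farther back than shut.
Start: joints at [-1.39, 0.536, -0.004, 1.538, 0.003, 1.067, -0.071], TCP at [0.159, 0.63, 0.25] pointing down, gripper open.
Joint ranges: [-2.7, 2.7], [-0.37, 2.16], [-1.27, 1.26], [0.24, 2.4], [-1.31, 4.45], [0.19, 1.91], [-2.76, 2.76]. Speed limits (rad/s): [2.39, 2.39, 3.14, 3.14, 3.14, 3.14, 3.14].

### API

Orientations are given as a rotation vector (axis times angle).
In Python, from cell import bot, cams gives the robot as it stands. The module is installed in compiled form; this text tells all that it offers.
- The arm moves only by the shell command python3 -m creep 'ROWS' [FORCE]. ROWS is a JSON object with one list for each field, all of the same length, 1 to 5, a row being the entries at one place: x, y, z (the shift in m), drx, dry, drz (a rotation vector in rad), jaw (the finger opening in m); each row shifts and turns the commanded pose from where the row before left it, along the tool's axes as they then stand; what a row does not reach is not made up. A row lasts 1/8 s, in which the tool goes at most 0.0625 m and 0.188 rad, less where a joint would pass 70% of its speed; a pose out of reach is approached as far as the arm can. The fingers move at their own pace and stop on an object; FORCE is the grip in N (left out, the last holds). Time passes only in rows, so rows that do not move let the fingers close. It prints the time, the measured TCP pose, the force, the opening and the grip force at its end. Input that does not fit is refused with a message, and nothing moves.
- bot.read_state(): the state, without advancing time (a new reading comes with each control period).
- cams.capture(name): name is "scene" or "top" or "wrist"; returns a dict with "img" (400x640x3 uint8, red, green, blue), "range_z" (400x640 float32, m along the optical axis (not along the pixel's ray), 0 where there is no reading), "camera_matrix" (3x3 intrinsics, pixels), "k1" (the pictures are not rectified: a ray, as slopes to the right and down, at radius r is drawn at 1 + k1 r^2 times it, then the intrinsics apply), "xyz" and "orientation" of the camera in the world. Camera axes: x right, y down, z forward; pixel columns grow to the right and rows downward; lengths in m; the calibration is good to about 2 mm. A picture is of the moment at which its call begins.
- bot.finish_job(): hands the job in; it is judged then, once.
The state is a dict: "t": time; "joint_pos": joint angles; "dq": joint speeds; "effort": joint torques, N m; "eef_pos": TCP position; "orientation": TCP orientation; "ft_force": force on the tool from outside, world axes, zero at the start; "wrist_torque": the same for the moment, N m; "grip_width": finger opening in m; "gripper_force": force on a finger pad.
Only numpy, scipy, OpenCV 4.12 (cv2) and the standard library are available. Lean on these libraries where they do the work, as an engineer would, in place of code of your own. Each camera call takes 0.05 s, during which the arm holds its last target. There are 200 camera calls.

## Working session

There is one attempt and no reset: what is moved stays moved. The work goes in short steps, Python scripts to look and compute and a shell command to move; the robot and the scene stay as the last step left them, time stands still between calls to the robot, and variables do not carry over. Pictures are saved under pics/ and viewed, at most 10 in all, crops included, and the job is handed in when it is done.

```bash
mkdir -p pics
cat > h.py <<'E'
import numpy as np, cv2
from scipy.spatial.transform import Rotation as R
from cell import bot, cams
def Rm(o):
    o=np.array(o,float)
    return o if o.shape==(3,3) else R.from_rotvec(o).as_matrix()
def save(c,n): cv2.imwrite('pics/'+n,c['img'][:,:,::-1])
def rays(c,uv):
    K=np.array(c['camera_matrix']);uv=np.atleast_2d(np.array(uv,float))
    d=(uv-K[:2,2])/[K[0,0],K[1,1]];s=d.copy()
    for _ in range(20): s=d/(1+c['k1']*(s**2).sum(1,keepdims=True))
    return np.c_[s,np.ones(len(s))]
def onplane(c,uv,z):
    r=rays(c,uv)@Rm(c['orientation']).T;o=np.array(c['xyz'])
    return o+r*((z-o[2])/r[:,2])[:,None]
def cloud(c):
    v,u=np.mgrid[0:400,0:640]
    r=rays(c,np.c_[u.ravel(),v.ravel()])*c['range_z'].reshape(-1,1)
    P=r@Rm(c['orientation']).T+np.array(c['xyz'])
    P[c['range_z'].ravel()==0]=np.nan
    return P.reshape(400,640,3)
E
python3 - <<'E'
from h import *
for n in('scene','top'):
    c=cams.capture(n);save(c,n+'0.png');print(n,c['xyz'],c['orientation'],c['camera_matrix'],c['k1'])
s=bot.read_state();print(s)
E
```

```text
scene [ 1.10281082 -0.08125078  0.83710985] [-1.86073538 -1.76826392  0.61269553] [[377.83170876   0.         311.76130052]
 [  0.         377.83170876 204.96568702]
 [  0.           0.           1.        ]] -0.027875541090091153
top [ 0.4955389  -0.05613573  1.35276127] [-2.19912386  2.1984346  -0.06574423] [[464.64151307   0.         318.18507769]
 [  0.         464.64151307 206.25417567]
 [  0.           0.           1.        ]] -0.03500241458007139
{'t': 0.1, 'joint_pos': array([-1.39021461,  0.53711832, -0.00444098,  1.53880438,  0.00260837,
        1.06727886, -0.07121709]), 'dq': array([ 0.00049963, -0.00169073,  0.00100023, -0.002664  , -0.00012038,
        0.00164825,  0.00129685]), 'effort': array([ 3.21094776e-03, -5.84565389e+01,  1.05217427e+00, -2.59777701e+01,
        1.26934765e-02,  4.62688084e-03, -3.74598494e-05]), 'eef_pos': array([0.15866315, 0.6297678 , 0.24917084]), 'orientation': array([-3.86557047e-01, -3.11764521e+00,  2.51558124e-03]), 'ft_force': array([-0.06208452, -0.36561072,  0.24982626]), 'wrist_torque': array([-0.03526093, -0.01449764,  0.00618628]), 'gripper_force': 0.0, 'grip_width': 0.08530477167721594}
```

View pics/scene0.png

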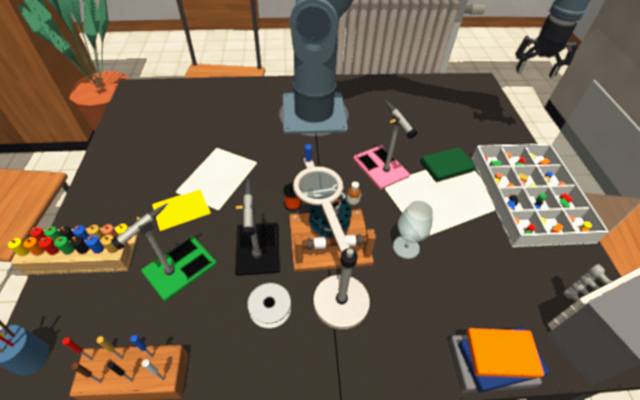

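View pics/top0.png

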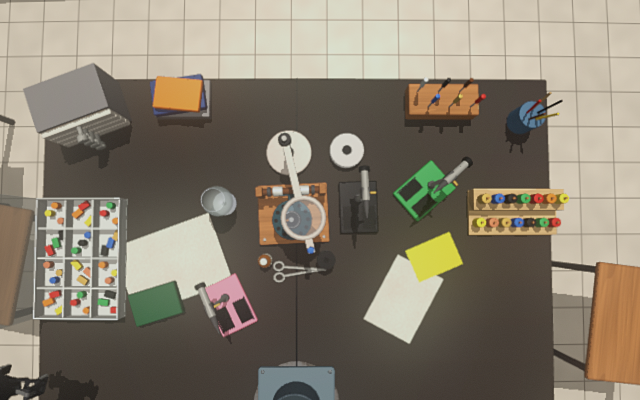

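Scene and top views: the black vise is on the robot's right (top ~(360,205)) and the glass on the left (218,202). The magnifier hinge is at ~(285,140), the lens at ~(302,217) and the blue peg at ~(310,247). So I'll swing it to the robot's left (negative).

```bash
cat > m.py <<'E'
from h import *
def blob(mask,lo):
    n,l,s,c=cv2.connectedComponentsWithStats(mask.astype(np.uint8))
    return [(s[i,4],c[i].round(1),l==i) for i in range(1,n) if s[i,4]>=lo]
def magnifier(verbose=1):
    out={}
    for n in('top','scene'):
        c=cams.capture(n);P=cloud(c);im=c['img'];hsv=cv2.cvtColor(im,cv2.COLOR_RGB2HSV).astype(int)
        reg=(P[...,0]>.25)&(P[...,0]<.95)&(abs(P[...,1])<.35)
        b=(abs(hsv[...,0]-110)<14)&(hsv[...,1]>150)&(hsv[...,2]>90)&reg&(P[...,2]>.19)
        for a,ct,m in blob(b,4): 
            q=P[m];t=q[q[:,2]>np.nanmax(q[:,2])-.008]
            print(n,'peg',a,ct,'top med',np.median(t,0).round(4),len(t),'ray@.235',onplane(c,ct,.235)[0].round(4))
        # lens rim: white, height .19-.215
        w=(hsv[...,1]<60)&(hsv[...,2]>120)&reg&(P[...,2]>.185)&(P[...,2]<.22)
        for a,ct,m in blob(w,60):
            q=P[m]
            print(n,'white',a,ct,q.min(0).round(3),q.max(0).round(3))
    return
E
python3 - <<'E'
from m import *
magnifier()
c=cams.capture('top');P=cloud(c)
im=cv2.resize(c['img'][100:300,180:420],None,fx=3.3,fy=3,interpolation=cv2.INTER_CUBIC);cv2.imwrite('pics/topcrop.png',im[:,:,::-1])
c=cams.capture('scene')
for n,uv,z in(('hub',(285,140),.228),('foot',(289,152),.02)): print(n,P[uv[1],uv[0]].round(3))
print(P[217,302],P[229,279],P[185,365],P[165,366],P[200,365])
# high things
for z0,z1 in((.215,.26),):
    m=(P[...,2]>z0)&(P[...,2]<z1)&(P[...,0]>.3)&(abs(P[...,1])<.4)
    for a,ct,mm in blob(m,5): print(a,ct,P[mm].min(0).round(3),P[mm].max(0).round(3))
E
```

```text
top peg 12 [309.8 250.7] top med [ 0.4471 -0.0441  0.2499] 12 ray@.235 [ 0.4471 -0.0447  0.235 ]
top white 1573 [299.7 206.7] [ 0.452 -0.082  0.194] [0.721 0.031 0.215]
top white 96 [364.5 177.8] [ 0.602 -0.188  0.208] [ 0.645 -0.171  0.22 ]
top white 121 [203.5 295.1] [0.313 0.2   0.207] [0.358 0.229 0.22 ]
scene peg 84 [307.8 151.8] top med [ 0.4552 -0.0442  0.2486] 32 ray@.235 [ 0.4541 -0.0444  0.235 ]
scene white 71 [405.5 125.1] [0.32  0.202 0.209] [0.359 0.226 0.22 ]
scene white 1919 [321.4 194.1] [ 0.448 -0.081  0.198] [0.716 0.029 0.219]
scene white 122 [247.7 218.4] [ 0.602 -0.185  0.209] [ 0.65 -0.17  0.22]
hub [0.716 0.016 0.23 ]
foot [0.691 0.008 0.205]
[ 0.52883834 -0.02494012  0.20210115] [0.49942288 0.0389425  0.1096862 ] [ 0.60662347 -0.17940848  0.22157138] [ 0.68690079 -0.20652183  0.00270161] [ 0.56946243 -0.17857641  0.22741177]
94 [284.1 138.9] [0.706 0.005 0.215] [0.736 0.034 0.232]
21 [364.9 168. ] [ 0.644 -0.188  0.215] [ 0.654 -0.17   0.223]
182 [445.6 180.7] [ 0.586 -0.4    0.215] [ 0.645 -0.344  0.234]
267 [365.8 194.2] [ 0.528 -0.192  0.215] [ 0.639 -0.17   0.236]
35 [310.6 249.8] [ 0.442 -0.052  0.226] [ 0.456 -0.04   0.255]
18 [198.3 285.5] [0.356 0.22  0.215] [0.368 0.235 0.223]
148 [206.4 303. ] [0.301 0.187 0.215] [0.351 0.225 0.228]
```

View pics/topcrop.png

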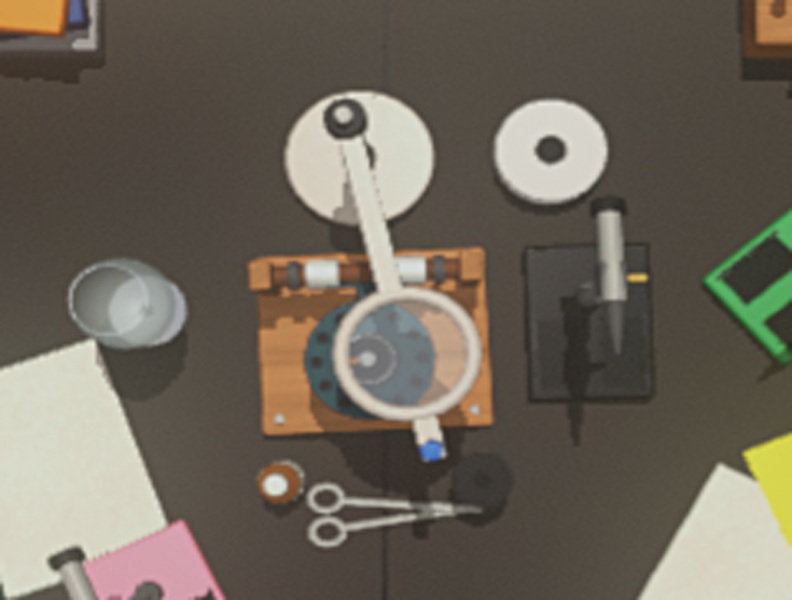

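Top crop: the lens rim centre is at ~(408,355), the knob shows through it at (367,358), the hub is at (345,118) and the blue peg at (432,450). The peg-to-hinge distance comes to about 0.278 m against 0.280 m given, which agrees. Next I approach the peg from the left, at height.

```bash
cat > st.py <<'E'
from h import *
import sys
def info(t=None,yaw=None):
    s=bot.read_state();M=Rm(s['orientation'])
    print('t %.2f'%s['t'],'p',s['eef_pos'].round(4),'yaw(y) %.3f'%np.arctan2(M[1,1],M[0,1]),'tilt %.4f %.4f'%(M[0,2],M[1,2]),'q',s['joint_pos'].round(2),'F',s['ft_force'].round(1),'w %.4f'%s['grip_width'],'g %.1f'%s['gripper_force'])
    if t is not None: print('tool delta',(M.T@(np.array(t)-s['eef_pos'])).round(4))
if __name__=='__main__':
    a=[float(x) for x in sys.argv[1:]];info(a if a else None)
E
python3 -m creep '{"x": [-0.0346,-0.0346,-0.0346,-0.0346,-0.0346],"y": [-0.0305,-0.0305,-0.0305,-0.0305,-0.0305],"z": [-0.016,-0.016,-0.016,-0.016,-0.016],"drx": [0,0,0,0,0],"dry": [0,0,0,0,0],"drz": [0,0,0,0,0],"jaw": [0.085,0.085,0.085,0.085,0.085]}'
python3 -m creep '{"x": [-0.0346,-0.0346,-0.0346,-0.0346,0],"y": [-0.0305,-0.0305,-0.0305,-0.0305,0],"z": [0,0,0,0,0],"drx": [0,0,0,0,0],"dry": [0,0,0,0,0],"drz": [0,0,0,0,-0.157],"jaw": [0.085,0.085,0.085,0.085,0.085]}'
python3 -m creep '{"x": [0,0],"y": [0,0],"z": [0,0],"drx": [0,0],"dry": [0,0],"drz": [-0.157,-0.157],"jaw": [0.085,0.085]}'
python3 st.py 0.451 -0.0442 0.30
python3 - <<'E'
from h import *
c=cams.capture('top');P=cloud(c);hsv=cv2.cvtColor(c['img'],cv2.COLOR_RGB2HSV).astype(int)
# foot: white at z~.02 near hinge
m=(abs(P[...,2]-.02)<.008)&(hsv[...,1]<70)&(hsv[...,2]>110)&(P[...,0]>.62)&(P[...,0]<.82)&(abs(P[...,1]-.02)<.09)
v,u=np.nonzero(m);h=cv2.convexHull(np.c_[u,v].astype(np.float32))
e=cv2.fitEllipse(h);print('foot',e,onplane(c,e[0],.02))
m=(P[...,2]>.222)&(P[...,0]>.68)&(P[...,0]<.76)&(abs(P[...,1])<.06)
v,u=np.nonzero(m);(cc,r)=cv2.minEnclosingCircle(np.c_[u,v].astype(np.float32));print('hub',cc,r,onplane(c,cc,.228))
m=(hsv[...,1]<60)&(hsv[...,2]>120)&(P[...,2]>.19)&(P[...,2]<.22)&(P[...,0]<.60)&(abs(P[...,1]+.03)<.08)
v,u=np.nonzero(m);(cc,r)=cv2.minEnclosingCircle(np.c_[u,v].astype(np.float32));print('lens',cc,r,onplane(c,cc,.208))
E
```

```text
t: 0.92
eef_pos: [0.2901, 0.4388, 0.3306]
orientation: [0.387, 3.118, 0.0]
ft_force: [0.7, 0.0, 0.8]
grip_width: 0.0848
gripper_force: 0.0
t: 1.55
eef_pos: [0.396, 0.2844, 0.3303]
orientation: [0.146, 3.137, -0.001]
ft_force: [-0.4, 0.4, 0.0]
grip_width: 0.0856
gripper_force: 0.0
t: 1.8
eef_pos: [0.3937, 0.2879, 0.3301]
orientation: [-0.359, 3.121, 0.0]
ft_force: [-0.4, -0.2, 1.1]
grip_width: 0.0853
gripper_force: 0.0
t 1.80 p [0.3937 0.2879 0.3301] yaw(y) 1.800 tilt 0.0000 0.0001 q [-0.83  0.17  0.12  1.87 -0.02  1.11  1.1 ] F [-0.4 -0.2  1.1] w 0.0853 g 0.0
tool delta [ 0.0196 -0.3365  0.03  ]
foot ((291.4405822753906, 157.53372192382812), (43.896766662597656, 57.9792366027832), 152.9603729248047) [[0.70586591 0.01083935 0.02      ]]
hub (283.0, 138.5) 3.3542017936706543 [[0.71989487 0.02117765 0.228     ]]
lens (303.5, 220.5) 33.20401382446289 [[ 0.5200476  -0.02880969  0.208     ]]
```

```bash
python3 -m creep '{"x": [0.0033,0.0033,0.0033,0.0033,0.0033],"y": [-0.056,-0.056,-0.056,-0.056,-0.056],"z": [0.005,0.005,0.005,0.005,0.005],"drx": [0,0,0,0,0],"dry": [0,0,0,0,0],"drz": [0,0,0,0,0],"jaw": [0.085,0.085,0.085,0.085,0.085]}'
python3 -m creep '{"x": [0.0033,0,0],"y": [-0.056,0,0],"z": [0.005,0,0],"drx": [0,0,0],"dry": [0,0,0],"drz": [0,0,0],"jaw": [0.085,0.085,0.085]}'
python3 st.py 0.451 -0.0442 0.235
python3 - <<'E'
from h import *
c=cams.capture('wrist');save(c,'w1.png');P=cloud(c);hsv=cv2.cvtColor(c['img'],cv2.COLOR_RGB2HSV).astype(int)
b=(abs(hsv[...,0]-110)<14)&(hsv[...,1]>150)&(hsv[...,2]>60)
n,l,s,ct=cv2.connectedComponentsWithStats(b.astype(np.uint8))
for i in range(1,n):
    if s[i,4]>30:
        q=P[l==i];q=q[~np.isnan(q[:,0])];t=q[q[:,2]>.244]
        print(s[i],ct[i],np.median(q,0),t.mean(0) if len(t) else 0,len(t))
E
```

```text
t: 2.48
eef_pos: [0.44, 0.0097, 0.3051]
orientation: [-0.348, 3.121, 0.0]
ft_force: [0.6, 0.3, -0.1]
grip_width: 0.0854
gripper_force: 0.0
t: 2.85
eef_pos: [0.4491, -0.0433, 0.3]
orientation: [0.349, -3.122, -0.001]
ft_force: [0.9, 1.0, 0.7]
grip_width: 0.0849
gripper_force: 0.0
t 2.85 p [ 0.4491 -0.0433  0.3   ] yaw(y) 1.794 tilt -0.0001 0.0005 q [-0.38  0.13  0.42  2.   -0.06  1.02  1.86] F [0.9 1.  0.7] w 0.0849 g 0.0
tool delta [-0.0017 -0.0013  0.065 ]
[301 228  25  22 418] [312.94736842 238.44497608] [ 0.45022023 -0.04405165  0.2487811 ] [ 0.45021049 -0.04409359  0.24878491] 414
[ 19 391  14   9  68] [ 25.88235294 395.36764706] [ 0.84260635 -0.37300662  0.11911816] 0 0
```

View pics/w1.png

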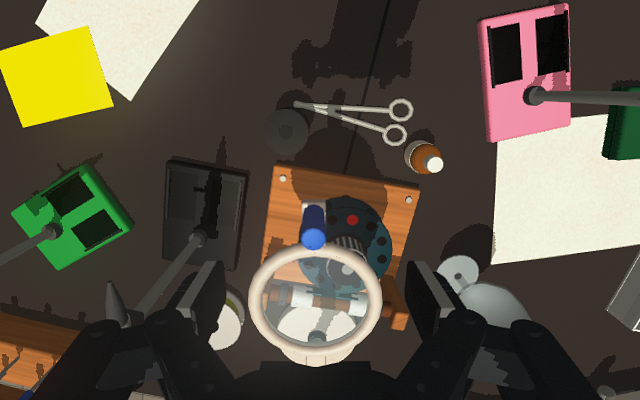

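The wrist view shows the blue peg at (313,238), between the fingers, measured at (0.450,−0.044,0.249). The red dot on the reel is at (352,219). I'll descend and grip.

```bash
python3 -m creep '{"x": [-0.0005,-0.0005,0,0,0],"y": [-0.0005,0,0,0,0],"z": [0.0325,0.0325,0,0,0],"drx": [0,0,0,0,0],"dry": [0,0,0,0,0],"drz": [0,0,0,0,0],"jaw": [0.085,0.085,0.01,0.01,0.01]}' 30
python3 -m creep '{"x": [0,0,0],"y": [0,0,0],"z": [0,0,0],"drx": [0,0,0],"dry": [0,0,0],"drz": [0,0,0],"jaw": [0.01,0.01,0.01]}'
python3 st.py
```

```text
t: 3.52
eef_pos: [0.4512, -0.0439, 0.2363]
orientation: [-0.352, 3.119, 0.0]
ft_force: [0.1, -0.9, 0.1]
grip_width: 0.0322
gripper_force: 0.0
t: 3.9
eef_pos: [0.4509, -0.0441, 0.236]
orientation: [-0.351, 3.12, 0.0]
ft_force: [-2.5, 0.7, 8.0]
grip_width: 0.0149
gripper_force: 29.6
t 3.90 p [ 0.4509 -0.0441  0.236 ] yaw(y) 1.795 tilt 0.0017 0.0005 q [-0.36  0.23  0.41  2.07 -0.12  0.86  1.92] F [-2.5  0.7  8. ] w 0.0149 g 29.6
```

```bash
python3 -m creep '{"x": [-0.0008,-0.0008,-0.0008,-0.0008,-0.0008],"y": [0.021,0.021,0.021,0.021,0.021],"z": [0,0,0,0,0],"drx": [0,0,0,0,0],"dry": [0,0,0,0,0],"drz": [0.075,0.075,0.075,0.075,0.075],"jaw": [0.01,0.01,0.01,0.01,0.01]}'
python3 st.py
python3 -m creep '{"x": [-0.0008,-0.0008,-0.0008,-0.0008,-0.0008],"y": [0.021,0.021,0.021,0.021,0.021],"z": [0,0,0,0,0],"drx": [0,0,0,0,0],"dry": [0,0,0,0,0],"drz": [0.075,0.075,0.075,0.075,0.075],"jaw": [0.01,0.01,0.01,0.01,0.01]}'
python3 st.py
```

```text
t: 4.53
eef_pos: [0.4459, 0.0609, 0.2359]
orientation: [-0.241, -3.131, -0.001]
ft_force: [-4.5, -1.6, 10.9]
grip_width: 0.0151
gripper_force: 30.6
t 4.53 p [0.4459 0.0609 0.2359] yaw(y) 1.417 tilt -0.0011 0.0007 q [-0.59  0.22  0.41  2.08 -0.11  0.87  1.3 ] F [-4.5 -1.6 10.9] w 0.0151 g 30.6
t: 5.15
eef_pos: [0.4802, 0.1609, 0.236]
orientation: [-0.818, -3.03, -0.002]
ft_force: [-5.7, 1.7, 11.2]
grip_width: 0.0153
gripper_force: 30.5
t 5.15 p [0.4802 0.1609 0.236 ] yaw(y) 1.044 tilt -0.0023 0.0022 q [-0.75  0.33  0.42  1.95 -0.17  0.9   0.8 ] F [-5.7  1.7 11.2] w 0.0153 g 30.5
```

```bash
python3 -m creep '{"x": [-0.0008,-0.0008,-0.0008,-0.0008,-0.0008],"y": [0.021,0.021,0.021,0.021,0.021],"z": [0,0,0,0,0],"drx": [0,0,0,0,0],"dry": [0,0,0,0,0],"drz": [0.075,0.075,0.075,0.075,0.075],"jaw": [0.01,0.01,0.01,0.01,0.01]}'
python3 -m creep '{"x": [-0.0008,0,0,0,0],"y": [0.021,0,0,0,0],"z": [0,0,0,0,0],"drx": [0,0,0,0,0],"dry": [0,0,0,0,0],"drz": [0.075,0,0,0,0],"jaw": [0.01,0.01,0.085,0.085,0.085]}'
python3 st.py
python3 -m creep '{"x": [0,0,0,0],"y": [0,0,0,0],"z": [0,-0.04,-0.06,0],"drx": [0,0,0,0],"dry": [0,0,0,0],"drz": [0,0,0,0],"jaw": [0.085,0.085,0.085,0.085]}'
python3 st.py
python3 - <<'E'
from h import *
from m import *
magnifier()
c=cams.capture('top');P=cloud(c);save(c,'top1.png')
im=cv2.resize(c['img'][150:270,210:390],None,fx=4.4,fy=4.4,interpolation=cv2.INTER_CUBIC);cv2.imwrite('pics/topcrop1.png',im[:,:,::-1])
hsv=cv2.cvtColor(c['img'],cv2.COLOR_RGB2HSV).astype(int)
near=(P[...,0]>.4)&(P[...,0]<.65)&(abs(P[...,1])<.1)
m=near&(abs(P[...,2]-.14)<.008);v,u=np.nonzero(m);cc,r=cv2.minEnclosingCircle(np.c_[u,v].astype(np.float32));print('knob top',cc,r,onplane(c,cc,.14),P[m].mean(0),len(u))
sc=cams.capture('scene')
for cc_,nm in((c,'top'),(sc,'scene')):
    P=cloud(cc_);hsv=cv2.cvtColor(cc_['img'],cv2.COLOR_RGB2HSV).astype(int)
    near=(P[...,0]>.4)&(P[...,0]<.65)&(abs(P[...,1])<.1)&(P[...,2]>.1)
    for n,m,z in(('red',near&((hsv[...,0]<5)|(hsv[...,0]>174))&(hsv[...,1]>140)&(hsv[...,2]>70)&(P[...,2]<.12),.106),('orange',near&(hsv[...,0]>=5)&(hsv[...,0]<25)&(hsv[...,1]>130)&(hsv[...,2]>120),.14)):
        v,u=np.nonzero(m);print(nm,n,len(u),np.median(u),np.median(v),onplane(cc_,[[u.mean(),v.mean()]],z) if len(u) else '')
E
```

```text
t: 5.78
eef_pos: [0.5489, 0.241, 0.236]
orientation: [-1.367, -2.825, -0.004]
ft_force: [-5.0, 2.9, 7.3]
grip_width: 0.015
gripper_force: 30.3
t: 6.4
eef_pos: [0.5665, 0.2495, 0.2349]
orientation: [1.474, 2.774, -0.001]
ft_force: [-0.4, 0.3, -0.2]
grip_width: 0.0686
gripper_force: 0.0
t 6.40 p [0.5665 0.2495 0.2349] yaw(y) 0.594 tilt -0.0002 -0.0005 q [-0.83  0.54  0.49  1.66 -0.29  1.02  0.34] F [-0.4  0.3 -0.2] w 0.0686 g 0.0
t: 6.9
eef_pos: [0.5692, 0.2504, 0.3401]
orientation: [1.471, 2.77, 0.012]
ft_force: [0.3, -0.7, -1.1]
grip_width: 0.0849
gripper_force: 0.0
t 6.90 p [0.5692 0.2504 0.3401] yaw(y) 0.594 tilt 0.0083 0.0042 q [-0.86  0.44  0.53  1.54 -0.23  1.21  0.3 ] F [ 0.3 -0.7 -1.1] w 0.0849 g 0.0
top peg 10 [184.  201.4] top med [0.5642 0.2551 0.2491] 10 ray@.235 [0.5653 0.2589 0.235 ]
top white 2006 [224.6 179.7] [0.556 0.025 0.197] [0.718 0.252 0.213]
top white 90 [364.4 177.5] [ 0.597 -0.188  0.207] [ 0.645 -0.171  0.22 ]
scene peg 68 [446.4 184.9] top med [0.5708 0.2512 0.2486] 30 ray@.235 [0.5702 0.2514 0.235 ]
scene white 2272 [410.6 215.8] [0.558 0.029 0.2  ] [0.726 0.265 0.22 ]
scene white 117 [247.8 218.5] [ 0.602 -0.185  0.21 ] [ 0.649 -0.17   0.22 ]
knob top (291.32757568359375, 219.37930297851562) 8.483940124511719 [[0.52441505 0.00457375 0.14      ]] [0.52437916 0.00499307 0.1399434 ] 215
top red 13 292.0 235.0 [[0.48380821 0.003118   0.106     ]]
top orange 122 298.5 190.0 [[ 5.92536597e-01 -2.11193051e-04  1.40000000e-01]]
scene red 0 nan nan 
scene orange 152 301.0 236.0 [[ 0.61426811 -0.01384355  0.14      ]]
  return _methods._mean(a, axis=axis, dtype=dtype,
  ret = ret.dtype.type(ret / rcount)
```

View pics/topcrop1.png

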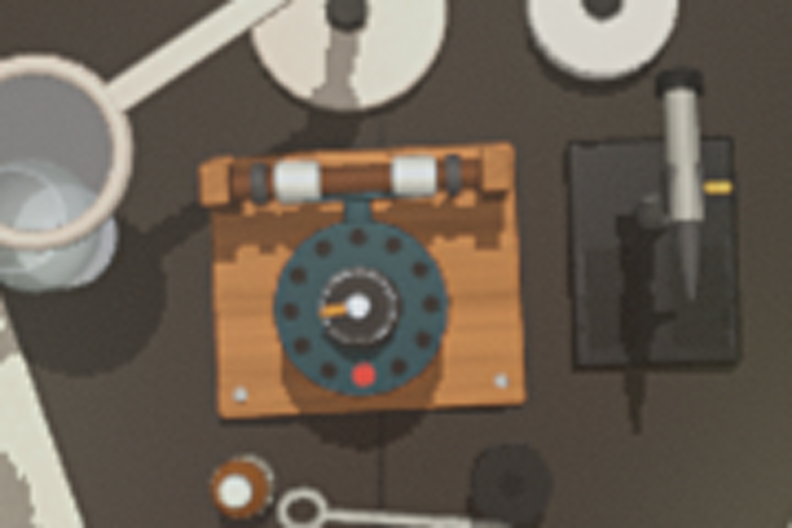

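Top crop: the knob centre is at (358,306), the red dot at (363,374) and the stripe at (333,310). That is about 85–90° clockwise from the dot, so the knob stands at three clicks. The lens is clear, above the glass.

```bash
python3 -m creep '{"x": [0,0,0,0,-0.049],"y": [0,0,0,0,-0.009],"z": [0,0,0,0,0],"drx": [0,0,0,0,0],"dry": [0,0,0,0,0],"drz": [0.1485,0.1485,0.1485,0.1485,0],"jaw": [0.085,0.085,0.085,0.085,0.085]}'
python3 -m creep '{"x": [-0.049,-0.049,-0.049,-0.049,0],"y": [-0.009,-0.009,-0.009,-0.009,0],"z": [0,0,0,0,0.05],"drx": [0,0,0,0,0],"dry": [0,0,0,0,0],"drz": [0,0,0,0,0],"jaw": [0.085,0.085,0.085,0.085,0.085]}'
python3 -m creep '{"x": [0,0,0],"y": [0,0,0],"z": [0.04,0,0],"drx": [0,0,0],"dry": [0,0,0],"drz": [0,0,0],"jaw": [0.085,0.085,0.085]}'
cat > knob.py <<'E'
from h import *
from st import info
c=cams.capture('wrist');P=cloud(c);hsv=cv2.cvtColor(c['img'],cv2.COLOR_RGB2HSV).astype(int)
near=(abs(P[...,0]-.524)<.07)&(abs(P[...,1]-.005)<.07)
m=near&(abs(P[...,2]-.14)<.006);v,u=np.nonzero(m)
cc,r=cv2.minEnclosingCircle(np.c_[u,v].astype(np.float32));k=onplane(c,cc,.14)[0]
o=m&(hsv[...,0]>=5)&(hsv[...,0]<25)&(hsv[...,1]>130)&(hsv[...,2]>90)
rd=near&((hsv[...,0]<5)|(hsv[...,0]>174))&(hsv[...,1]>140)&(P[...,2]<.115)&(P[...,2]>.1)
f=lambda q,z:onplane(c,[np.argwhere(q).mean(0)[::-1]],z)[0]
print('knob',cc,r,k.round(4),'mean',P[m].mean(0).round(4),'extent',np.ptp(P[m],axis=0).round(4))
if rd.any():
    a=f(rd,.106);print('red',a.round(4),rd.sum(),'dist',np.hypot(*(a-k)[:2]));ya=np.arctan2(*(a-k)[1::-1])
    if o.any():
        b=f(o,.14);yb=np.arctan2(*(b-k)[1::-1]);print('stripe',b.round(4),o.sum(),'angle cw deg',np.degrees((ya-yb))%360,'stand yaw',((ya-np.pi+np.pi)%(2*np.pi))-np.pi)
info([k[0],k[1],.133])
E
python3 knob.py
```

```text
t: 7.72
eef_pos: [0.5565, 0.2047, 0.3326]
orientation: [-2.213, -2.228, 0.004]
ft_force: [0.2, -1.3, -0.0]
grip_width: 0.085
gripper_force: 0.0
t: 8.35
eef_pos: [0.5229, 0.0005, 0.2865]
orientation: [2.225, 2.212, 0.007]
ft_force: [0.5, 1.8, -0.7]
grip_width: 0.0854
gripper_force: 0.0
t: 8.72
eef_pos: [0.5223, 0.0049, 0.2458]
orientation: [2.22, 2.222, 0.0]
ft_force: [0.5, -0.1, 0.5]
grip_width: 0.0849
gripper_force: 0.0
knob (320.0, 198.6764678955078) 28.501676559448242 [0.5255 0.0107 0.14  ] mean [0.5255 0.0102 0.1396] extent [0.0438 0.0435 0.0087]
red [0.4849 0.0058 0.106 ] 157 dist 0.040879816277736444
stripe [0.5234 0.0225 0.14  ] 138 angle cw deg 87.02621365749991 stand yaw 0.12035637375085351
t 8.78 p [0.5227 0.005  0.2463] yaw(y) 0.001 tilt 0.0019 -0.0000 q [-0.66  0.39  0.71  1.91 -0.31  0.95  0.2 ] F [-0.2  0.3  1.2] w 0.0849 g 0.0
tool delta [0.0057 0.0026 0.1133]
```

```bash
python3 -m creep '{"x": [0,0],"y": [0,0],"z": [0,0],"drx": [0,0],"dry": [0,0],"drz": [0,0],"jaw": [0.085,0.085]}' >/dev/null
python3 knob.py
python3 - <<'E'
from h import *
for n in('scene','top'):
    c=cams.capture(n);P=cloud(c)
    m=(abs(P[...,0]-.524)<.04)&(abs(P[...,1]-.005)<.04)&(abs(P[...,2]-.14)<.006)
    print(n,m.sum(),P[m].mean(0) if m.any() else 0, (P[m].max(0)+P[m].min(0))/2 if m.any() else 0,np.ptp(P[m],axis=0) if m.any() else 0)
E
```

```text
knob (320.0, 199.5) 28.535165786743164 [0.5256 0.0104 0.14  ] mean [0.5255 0.0103 0.1396] extent [0.0438 0.0439 0.0092]
red [0.4849 0.0057 0.106 ] 157 dist 0.040976226564448034
stripe [0.5234 0.0224 0.14  ] 135 angle cw deg 86.27285839896945 stand yaw 0.11534461606940827
t 9.07 p [0.5221 0.0052 0.2456] yaw(y) 0.001 tilt 0.0011 0.0004 q [-0.66  0.39  0.71  1.91 -0.31  0.95  0.2 ] F [-0.  -0.1  0.2] w 0.0851 g 0.0
tool delta [0.0051 0.0034 0.1126]
scene 219 [0.5296362 0.0068161 0.140749 ] [0.52894794 0.00753835 0.13923183] [0.04184035 0.04219633 0.01013535]
top 0 0 0 0
```

```bash
python3 -m creep '{"x": [0.0038,0,0,0],"y": [0.0039,0,0,0],"z": [0.04,0.04,0.0326,0],"drx": [0,0,0,0],"dry": [0,0,0,0],"drz": [0,0,0,0],"jaw": [0.085,0.085,0.085,0.085]}' 40
python3 st.py
python3 -m creep '{"x": [0,0,0,0,0],"y": [0,0,0,0,0],"z": [0,0,0,0,0],"drx": [0,0,0,0,0],"dry": [0,0,0,0,0],"drz": [0,0,0,0,0],"jaw": [0.03,0.03,0.03,0.03,0.03]}' 25
python3 st.py 0.526 0.009 0.133
```

```text
t: 9.68
eef_pos: [0.524, 0.0088, 0.1307]
orientation: [-2.219, -2.221, 0.006]
ft_force: [-0.6, 0.0, 0.7]
grip_width: 0.085
gripper_force: 0.0
t 9.68 p [0.524  0.0088 0.1307] yaw(y) 0.001 tilt -0.0045 -0.0008 q [-0.56  0.57  0.59  1.98 -0.46  0.73  0.32] F [-0.6  0.   0.7] w 0.0850 g 0.0
t: 10.3
eef_pos: [0.5267, 0.009, 0.1339]
orientation: [2.22, 2.221, 0.004]
ft_force: [-1.8, 1.0, 6.4]
grip_width: 0.0432
gripper_force: 25.0
t 10.30 p [0.5267 0.009  0.1339] yaw(y) 0.001 tilt 0.0026 0.0008 q [-0.56  0.56  0.6   1.98 -0.46  0.73  0.32] F [-1.8  1.   6.4] w 0.0432 g 25.0
tool delta [-0.     -0.0008  0.0009]
```

```bash
python3 -m creep '{"x": [0,0,0,0,0],"y": [0,0,0,0,0],"z": [0,0,0,0,0],"drx": [0,0,0,0,0],"dry": [0,0,0,0,0],"drz": [-0.15,-0.15,-0.15,-0.15,-0.15],"jaw": [0.03,0.03,0.03,0.03,0.03]}' 40
python3 st.py
python3 - <<'E'
from h import *
print(bot.read_state()['wrist_torque'])
E
```

```text
t: 10.92
eef_pos: [0.5261, 0.0087, 0.1339]
orientation: [1.245, 2.883, 0.001]
ft_force: [-3.3, -0.8, 7.5]
grip_width: 0.0427
gripper_force: 39.8
t 10.93 p [0.5261 0.0087 0.1339] yaw(y) 0.755 tilt 0.0012 0.0005 q [-0.41  0.52  0.4   1.97 -0.3   0.7   0.93] F [-3.3 -0.8  7.5] w 0.0427 g 39.8
[-0.11057491  0.68940843 -0.09223452]
```

```bash
python3 -m creep '{"x": [0,0,0,0,0],"y": [0,0,0,0,0],"z": [0,0,0,0,0],"drx": [0,0,0,0,0],"dry": [0,0,0,0,0],"drz": [-0.15,-0.15,-0.15,-0.15,-0.1],"jaw": [0.03,0.03,0.03,0.03,0.03]}' >/dev/null
cat > tq.py <<'E'
from st import *
info();print('Tq',bot.read_state()['wrist_torque'].round(3))
E
python3 tq.py
python3 -m creep '{"x": [0,0],"y": [0,0],"z": [0,0],"drx": [0,0],"dry": [0,0],"drz": [-0.04,-0.04],"jaw": [0.03,0.03]}'>/dev/null; python3 tq.py
python3 -m creep '{"x": [0,0],"y": [0,0],"z": [0,0],"drx": [0,0],"dry": [0,0],"drz": [-0.04,-0.04],"jaw": [0.03,0.03]}'>/dev/null; python3 tq.py
```

```text
t 11.55 p [0.5258 0.0082 0.1339] yaw(y) 1.454 tilt 0.0007 -0.0003 q [-0.27  0.5   0.22  1.97 -0.16  0.69  1.5 ] F [-4.1 -1.7  9.5] w 0.0429 g 39.9
Tq [-0.374  0.865 -0.213]
t 11.80 p [0.5268 0.0081 0.1339] yaw(y) 1.529 tilt 0.0030 -0.0000 q [-0.25  0.5   0.2   1.96 -0.15  0.69  1.56] F [-0.2 -1.   6.8] w 0.0427 g 40.8
Tq [-0.207  0.138 -1.372]
t 12.05 p [0.5277 0.0081 0.1338] yaw(y) 1.611 tilt 0.0048 -0.0003 q [-0.24  0.5   0.17  1.96 -0.13  0.69  1.63] F [ 1.5 -1.8  5.1] w 0.0430 g 41.3
Tq [-0.515 -0.217 -0.716]
```

The torque spike (−1.4 N m, then slipping) shows the free stop has been reached. I'll release and look.

```bash
python3 -m creep '{"x": [0,0,0,0,0],"y": [0,0,0,0,0],"z": [0,0,0,0,-0.03],"drx": [0,0,0,0,0],"dry": [0,0,0,0,0],"drz": [0,0,0,0,0],"jaw": [0.085,0.085,0.085,0.085,0.085]}' >/dev/null
python3 -m creep '{"x": [0,0,0,0,0],"y": [0,0,0,0,0],"z": [-0.04,-0.04,0,0,0],"drx": [0,0,0,0,0],"dry": [0,0,0,0,0],"drz": [0,0,0,0,0],"jaw": [0.085,0.085,0.085,0.085,0.085]}' >/dev/null
python3 knob.py
```

```text
knob (313.345458984375, 207.0) 28.788536071777344 [0.5232 0.0076 0.14  ] mean [0.5236 0.0076 0.1394] extent [0.0445 0.0439 0.0085]
red [0.4851 0.0059 0.106 ] 175 dist 0.03813087527416303
stripe [0.5111 0.007  0.14  ] 142 angle cw deg 359.58005015910726 stand yaw 0.045481697425289624
t 13.35 p [0.5249 0.0089 0.2412] yaw(y) 1.611 tilt -0.0022 -0.0004 q [-0.27  0.34  0.21  1.89 -0.09  0.93  1.59] F [-0.8  0.2 -0.8] w 0.0851 g 0.0
tool delta [ 0.0015 -0.0012  0.1082]
```

Knob angle reads 0 (359.6°), so it is at the free stop. I'll re-grip and turn 120° clockwise.

```bash
python3 -m creep '{"x": [-0.0011,0,0,0,0],"y": [-0.001,0,0,0,0],"z": [0.04,0.04,0.028,0,0],"drx": [0,0,0,0,0],"dry": [0,0,0,0,0],"drz": [0,0,0,0,0],"jaw": [0.085,0.085,0.085,0.085,0.03]}' 40 >/dev/null
python3 -m creep '{"x": [0,0,0,0,0],"y": [0,0,0,0,0],"z": [0,0,0,0,0],"drx": [0,0,0,0,0],"dry": [0,0,0,0,0],"drz": [0,0,0,0,0],"jaw": [0.03,0.03,0.03,0.03,0.03]}' >/dev/null
python3 tq.py
python3 -m creep '{"x": [0,0,0,0,0],"y": [0,0,0,0,0],"z": [0,0,0,0,0],"drx": [0,0,0,0,0],"dry": [0,0,0,0,0],"drz": [0.15,0.15,0.15,0.15,0.15],"jaw": [0.03,0.03,0.03,0.03,0.03]}' >/dev/null
python3 tq.py
python3 -m creep '{"x": [0,0,0,0,0],"y": [0,0,0,0,0],"z": [0,0,0,0,0],"drx": [0,0,0,0,0],"dry": [0,0,0,0,0],"drz": [0.15,0.15,0.15,0.15,0.15],"jaw": [0.03,0.03,0.03,0.03,0.03]}' >/dev/null
python3 tq.py
```

```text
t 14.60 p [0.5277 0.0079 0.1358] yaw(y) 1.611 tilt 0.0023 0.0004 q [-0.24  0.49  0.18  1.96 -0.13  0.7   1.63] F [-0.7 -0.1  4.8] w 0.0426 g 40.0
Tq [-0.057  0.251 -0.028]
t 15.22 p [0.5274 0.0074 0.1358] yaw(y) 0.856 tilt 0.0017 -0.0001 q [-0.39  0.51  0.37  1.97 -0.28  0.71  1.01] F [-1.8 -2.8  5.2] w 0.0424 g 40.3
Tq [-0.442  0.458  0.25 ]
t 15.85 p [0.5269 0.0071 0.1358] yaw(y) 0.106 tilt 0.0006 0.0002 q [-0.54  0.55  0.57  1.98 -0.44  0.73  0.4 ] F [-3.2 -2.6  7.9] w 0.0425 g 40.6
Tq [-0.572  0.916 -0.001]
```

```bash
python3 -m creep '{"x": [0,0,0,0,0],"y": [0,0,0,0,0],"z": [0,0,0,0,0],"drx": [0,0,0,0,0],"dry": [0,0,0,0,0],"drz": [0.147,0.147,0.147,0.147,0],"jaw": [0.03,0.03,0.03,0.03,0.03]}' >/dev/null
python3 tq.py
python3 -m creep '{"x": [0,0,0,0,0],"y": [0,0,0,0,0],"z": [0,0,0,0,-0.03],"drx": [0,0,0,0,0],"dry": [0,0,0,0,0],"drz": [0,0,0,0,0],"jaw": [0.085,0.085,0.085,0.085,0.085]}' >/dev/null
python3 -m creep '{"x": [0,0,0,0,0],"y": [0,0,0,0,0],"z": [-0.04,-0.04,0,0,0],"drx": [0,0,0,0,0],"dry": [0,0,0,0,0],"drz": [0,0,0,0,0],"jaw": [0.085,0.085,0.085,0.085,0.085]}' >/dev/null
python3 knob.py
```

```text
t 16.48 p [0.5265 0.0072 0.1358] yaw(y) -0.479 tilt -0.0003 0.0003 q [-0.64  0.6   0.72  1.98 -0.57  0.77 -0.06] F [-5.6 -2.2 11.9] w 0.0429 g 40.9
Tq [-0.474  1.222 -0.13 ]
knob (315.5, 203.0) 28.640106201171875 [0.5269 0.0107 0.14  ] mean [0.5268 0.0104 0.1396] extent [0.044  0.044  0.0089]
red [0.4848 0.0058 0.106 ] 153 dist 0.04241015367915779
stripe [0.5328 0.0212 0.14  ] 148 angle cw deg 125.50446264658021 stand yaw 0.11533696865428045
t 17.77 p [0.5261 0.008  0.2433] yaw(y) -0.477 tilt -0.0020 -0.0005 q [-0.76  0.44  0.86  1.91 -0.41  0.98 -0.19] F [-0.3  0.6 -0. ] w 0.0856 g 0.0
tool delta [ 0.0029 -0.0003  0.1103]
```

The knob sits at 4 clicks: 125° as measured, about 122° after correcting the centre bias, and the nearest detent is 120°. Now back to the peg.

```bash
python3 -m creep '{"x": [0,0,0,0,0],"y": [0,0,0,0,0],"z": [-0.05,-0.05,0,0,0],"drx": [0,0,0,0,0],"dry": [0,0,0,0,0],"drz": [0,0,-0.153,-0.153,-0.153],"jaw": [0.085,0.085,0.085,0.085,0.085]}' >/dev/null
python3 -m creep '{"x": [0,0,0,0,0],"y": [0,0,0,0,0],"z": [0,0,0,0,0],"drx": [0,0,0,0,0],"dry": [0,0,0,0,0],"drz": [-0.153,-0.153,-0.153,-0.153,0],"jaw": [0.085,0.085,0.085,0.085,0.085]}' >/dev/null
python3 st.py 0.567 0.251 0.31
```

```text
t 19.02 p [0.5265 0.0078 0.3438] yaw(y) 0.592 tilt -0.0012 -0.0002 q [-0.69  0.27  0.72  1.78 -0.19  1.16  0.69] F [-0.3 -0.4 -0.1] w 0.0849 g 0.0
tool delta [0.1792 0.1694 0.0337]
```

```bash
python3 -m creep '{"x": [0.0358,0.0358,0.0358,0.0358,0.0358],"y": [0.0339,0.0339,0.0339,0.0339,0.0339],"z": [0,0,0,0,0],"drx": [0,0,0,0,0],"dry": [0,0,0,0,0],"drz": [0,0,0,0,0],"jaw": [0.085,0.085,0.085,0.085,0.085]}' >/dev/null
python3 -m creep '{"x": [0,0,0],"y": [0,0,0],"z": [0.034,0,0],"drx": [0,0,0],"dry": [0,0,0],"drz": [0,0,0],"jaw": [0.085,0.085,0.085]}' >/dev/null
cat > peg.py <<'E'
from h import *
from st import info
c=cams.capture('wrist');P=cloud(c);hsv=cv2.cvtColor(c['img'],cv2.COLOR_RGB2HSV).astype(int)
m=(abs(hsv[...,0]-110)<14)&(hsv[...,1]>150)&(hsv[...,2]>60)&(P[...,2]>.24)&(P[...,2]<.26)
p=P[m].mean(0);print('peg',m.sum(),p.round(4));info([p[0],p[1],.235])
E
python3 peg.py
```

```text
peg 388 [0.5661 0.2544 0.2488]
t 20.07 p [0.5678 0.2503 0.3117] yaw(y) 0.591 tilt 0.0015 0.0004 q [-0.91  0.48  0.61  1.58 -0.29  1.17  0.35] F [ 0.7 -0.6 -0.2] w 0.0853 g 0.0
tool delta [0.0044 0.0007 0.0767]
```

```bash
python3 -m creep '{"x": [0.001,0.001,0,0,0],"y": [0.0005,0.0005,0,0,0],"z": [0.0385,0.0385,0,0,0],"drx": [0,0,0,0,0],"dry": [0,0,0,0,0],"drz": [0,0,0,0,0],"jaw": [0.085,0.085,0.01,0.01,0.01]}' 30 >/dev/null
python3 -m creep '{"x": [0,0,0],"y": [0,0,0],"z": [0,0,0],"drx": [0,0,0],"dry": [0,0,0],"drz": [0,0,0],"jaw": [0.01,0.01,0.01]}' >/dev/null
python3 tq.py
python3 -m creep '{"x": [-0.0008,-0.0008,-0.0008,-0.0008,-0.0008],"y": [-0.021,-0.021,-0.021,-0.021,-0.021],"z": [0,0,0,0,0],"drx": [0,0,0,0,0],"dry": [0,0,0,0,0],"drz": [-0.075,-0.075,-0.075,-0.075,-0.075],"jaw": [0.01,0.01,0.01,0.01,0.01]}' >/dev/null
python3 tq.py
python3 -m creep '{"x": [-0.0008,-0.0008,-0.0008,-0.0008,-0.0008],"y": [-0.021,-0.021,-0.021,-0.021,-0.021],"z": [0,0,0,0,0],"drx": [0,0,0,0,0],"dry": [0,0,0,0,0],"drz": [-0.075,-0.075,-0.075,-0.075,-0.075],"jaw": [0.01,0.01,0.01,0.01,0.01]}' >/dev/null
python3 st.py 0.4444 0.0039 0.235
```

```text
t 21.07 p [0.5676 0.2536 0.2349] yaw(y) 0.594 tilt 0.0020 0.0012 q [-0.89  0.56  0.57  1.66 -0.34  1.02  0.39] F [-1.4 -0.3  7.1] w 0.0151 g 29.3
Tq [-0.066  0.239 -0.006]
t 21.70 p [0.4934 0.1801 0.2349] yaw(y) 0.972 tilt 0.0029 0.0022 q [-0.85  0.37  0.52  1.91 -0.23  0.92  0.75] F [1.6 1.3 6.8] w 0.0149 g 29.8
Tq [-0.021 -0.164 -0.037]
t 22.32 p [0.4512 0.0843 0.2348] yaw(y) 1.347 tilt 0.0019 0.0021 q [-0.7   0.24  0.49  2.06 -0.15  0.86  1.22] F [-0.4  0.9  9.4] w 0.0152 g 30.0
tool delta [-0.0112 -0.0799 -0.0003]
```

```bash
python3 -m creep '{"x": [-0.0008,-0.0008,-0.0008,-0.0008,0],"y": [-0.0202,-0.0202,-0.0202,-0.0202,0],"z": [0,0,0,0,0],"drx": [0,0,0,0,0],"dry": [0,0,0,0,0],"drz": [-0.072,-0.072,-0.072,-0.072,0],"jaw": [0.01,0.01,0.01,0.01,0.01]}' >/dev/null
python3 -m creep '{"x": [0],"y": [0],"z": [0],"drx": [0],"dry": [0],"drz": [0],"jaw": [0.01]}' >/dev/null
python3 tq.py
cat > lens.py <<'E'
from m import *
for n in('top','scene'):
    c=cams.capture(n);save(c,n+'_l.png');P=cloud(c);hsv=cv2.cvtColor(c['img'],cv2.COLOR_RGB2HSV).astype(int)
    m=(hsv[...,1]<70)&(hsv[...,2]>120)&(P[...,2]>.19)&(P[...,2]<.216)&(P[...,0]>.43)&(P[...,0]<.62)&(abs(P[...,1])<.1)
    # circle fit by least squares on rim points within annulus (iterated)
    q=P[m][:,:2];ctr=np.array([.525,.008])
    for _ in range(8):
        d=np.hypot(*(q-ctr).T);s=q[(d>.04)&(d<.062)];A=np.c_[2*s,np.ones(len(s))];x=np.linalg.lstsq(A,(s**2).sum(1),rcond=None)[0];ctr=x[:2]
    print(n,'lens',ctr.round(4),'r',np.sqrt(x[2]+ctr@ctr).round(4),len(s))
    k=(abs(P[...,2]-.14)<.006)&(abs(P[...,0]-.526)<.035)&(abs(P[...,1]-.008)<.035)
    if k.any(): print('  knob',P[k].mean(0),k.sum(),np.ptp(P[k],axis=0))
E
python3 lens.py
```

```text
t 23.07 p [0.4447 0.0031 0.2348] yaw(y) 1.631 tilt 0.0010 0.0006 q [-0.53  0.22  0.48  2.1  -0.13  0.86  1.66] F [-4.1 -1.  13.9] w 0.0151 g 30.4
Tq [-0.189  0.899  0.014]
top lens [0.5257 0.0058] r 0.0481 621
scene lens [0.5281 0.0074] r 0.0494 745
  knob [ 0.53759591 -0.00117494  0.14027843] 81 [0.02782247 0.02546149 0.01093103]
```

```bash
python3 -m creep '{"x": [0,0,0,0,0],"y": [0,0,0,0,0],"z": [0,0,0,0,-0.04],"drx": [0,0,0,0,0],"dry": [0,0,0,0,0],"drz": [0,0,0,0,0],"jaw": [0.085,0.085,0.085,0.085,0.085]}' >/dev/null
python3 -m creep '{"x": [0,0,0,0,0],"y": [0,0.05,0.06,0.06,0.06],"z": [-0.05,-0.02,0,0,0],"drx": [0,0,0,0,0],"dry": [0,0,0,0,0],"drz": [0,0,0,0,0],"jaw": [0.085,0.085,0.085,0.085,0.085]}' >/dev/null
python3 -m creep '{"x": [0,0],"y": [0,0],"z": [0,0],"drx": [0,0],"dry": [0,0],"drz": [0,0],"jaw": [0.085,0.085]}' >/dev/null
python3 st.py;python3 lens.py
python3 -c "
import cv2;i=cv2.imread('pics/top_l.png')[100:300,180:420];cv2.imwrite('pics/fin.png',cv2.resize(i,None,fx=3.3,fy=3))"
```

```text
t 24.68 p [0.4303 0.2325 0.3431] yaw(y) 1.632 tilt -0.0003 -0.0010 q [-0.86  0.16  0.31  1.85 -0.05  1.14  1.1 ] F [ 0.5 -1.4  0. ] w 0.0850 g 0.0
top lens [0.5223 0.0056] r 0.0489 770
scene lens [0.5279 0.0075] r 0.0494 743
  knob [ 0.53759656 -0.00098055  0.13994346] 81 [0.02820637 0.0250749  0.00987105]
```

View pics/fin.png

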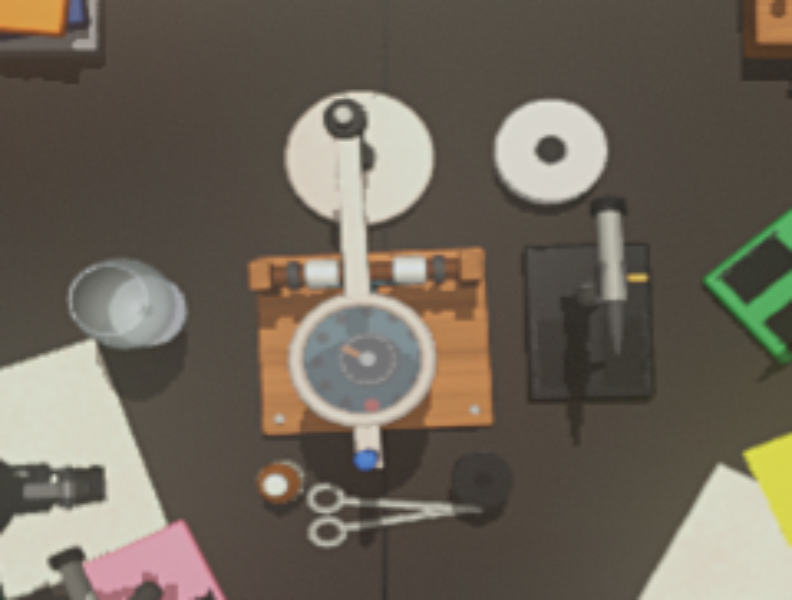

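The final view shows the lens centred at ~(362,358) over the knob at (367,358). The stripe points upper left, 120° clockwise from the red dot at (372,405), and nothing else has moved. Handing in.

```bash
python3 -c "
from cell import bot
print(bot.finish_job())"
```

```text
the job is handed in; nothing more can be done
None
```

The drag was turned back to its free stop and then set four clicks clockwise, and the magnifier is back over the knob (centred to about 2 mm) and released; nothing else on the table appears to have moved, and the job was handed in at about 25 s.

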